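Push down the pegs along a wiring board's blue route

ROBOT

A 6-joint arm with a two-finger parallel gripper is mounted at the origin on the work surface. World frame = base frame: x ahead of the robot, y to its left, z up, the work surface at z = 0. Lengths are in m, angles in rad, forces in N, time in s.
With the tool pointing down it reaches from about 0.35 to 0.975 m from the base axis. Payload 4.9 kg.
Tool frame: the origin (TCP) lies at the very end of the fingers, on their centre line; the grasp point (between the pads) lies 19 mm behind it; y points along the fingers, z is the direction in which the jaws open and shut, and the axes are right-handed (so a half turn about y gives the same grasp; the last joint's range is limited). The gripper opens to 85 mm and grips with 20 to 120 N. Pads are 22 mm wide; open, the fingers measure 114 mm over their backs; the gripper's body (76 mm by 85 mm) begins 54 mm behind the grasp point. The pads swing forward as they close: fully open they stand 13 mm farther back than shut.
Start: joints at [-1.354, 0.053, 1.613, -0, 1.476, -0.119], TCP at [0.206, -0.59, 0.231] pointing down, gripper open.
Joint ranges: [-3.01, 3.01], [-1.01, 2.22], [0.06, 2.58], [-1.02, 4.17], [0.09, 2.62], [-3.14, 3.14]. Speed limits (rad/s): [2.57, 2.57, 3.14, 3.14, 3.14, 3.14].

INTERFACE

Orientations are given as a rotation vector (axis times angle).
In Python, from station import ctrl gives the robot as it stands.
- The arm moves only by the tool arm_command, never from a script. Its argument "steps" is a list of rows, each a list of 3 entries, a list of its own where there are three numbers: the shift along the tool's x, y, z in m, then the turn, a rotation vector about the tool's x, y, z in degrees, then the opening, from 0 (shut) to 1 (fully open). In form: [[[dx, dy, dz], [ax, ay, az], gripper], ...]. A call has 1 to 5 rows; each row is the pose to reach, as a shift and turn from the pose measured when the call began, along the tool's axes at that moment; what a row does not reach only later rows make up. A row lasts 1/10 s, in which the tool goes at most 50 mm and 8.59 degrees, less where a joint would pass 70% of its speed; a pose out of reach is approached as far as the arm can. A call with a gripper value outside its range is refused whole. The fingers move at their own pace and stop on an object; "force" is the grip in N (left out, the last holds). Time passes only in rows, so rows that repeat a pose let the fingers close. It gives the time, the measured TCP pose, the force and the opening at its end, in the units of the state.
- ctrl.get_obs(): the state, without advancing time (a new reading comes with each control period).
- ctrl.get_image(name): name is "scene" or "top" or "wrist"; returns a dict with "img" (480x640x3 uint8, red, green, blue), "camera_matrix" (3x3 intrinsics, pixels), "world_from_camera" (4x4, takes a point from camera to world coordinates). Camera axes: x right, y up, looking along -z (the intrinsics and any distortion apply to the point x, -y, -z); pixel columns grow to the right and rows downward; lengths in m; the calibration is good to about 2 mm. The wrist camera is an equidistant fisheye: a pixel r from the principal point sees the ray r / f radians off the axis. A picture is of the moment at which its call begins. There is no depth.
- ctrl.finish_job(): hands the job in, once; it reports no verdict.
Trained networks look in a picture, given as the dict that the camera call returned (one of the last four; its "shot" number tells which), for a name from the list of things; names that differ only in an ending like _2 or _b are one class to them, and where a whole thing is asked for, a point or a joint stands for the part that bears it (a point fixed in the world has none). Each returns a list of dicts, best first, with "confidence" (0 to 1); they miss things now and then, are a little off and sometimes report something else, mostly with a low value. They report only what shows in the picture. A call takes as long as a camera call.
- ctrl.boxes_of(picture, name): "position" ([row, column] in pixels, amid what is visible of it).
The state is a dict: "t": time; "q": joint angles; "dq": joint speeds; "effort": joint torques, N m; "tool_pos": TCP position; "tool_rot": TCP orientation; "contact_force": force on the tool from outside, world axes, zero at the start; "wrist_torque": the same for the moment, N m; "opening": finger opening in m.
Only numpy, scipy, OpenCV 4.12 (cv2) and the standard library are available. Lean on these libraries where they do the work, as an engineer would, in place of code of your own. Each camera call takes 0.05 s, during which the arm holds its last target.

TASK

Trace the blue line on the wiring layout board from the yellow plate to the black plate with the fingertips, and push each blue peg along it gently down to its stop, one after another in that order. From the first peg to the last keep the fingertips close over the line (within about 5 cm of it, sideways and up). Leave the orange pegs up and every loose thing where it is; grasp, pull or lift nothing.

Things in the scene. Friction and masses are not known exactly. Their poses are not given: they have to be found in the camera images.
- board: White layout board for laying out wiring, 300 x 400 x 22 mm on rubber feet, fixed on the table for this job. Origin: centre of its underside, on the table; x along the 300 mm side, y along the 400 mm side, z up; its face is at z = 22 mm. A blue painted line (9 mm wide) zigzags along y, with straight runs from one blue peg to the next; an orange line runs beside it on the +x side.
- start_plate: Yellow plate 34 x 26 x 3 mm, fixed flat on the board beside one end of the blue line: the start. It lies either at the blue1 end or at the blue5 end, its centre 48 mm from the end peg's axis. A black plate of the same size, the finish, lies at the other end. Origin: centre of the yellow plate's underside.
- blue1_top (a point): Top centre of blue peg 1, at x 0, y -124 mm in the board's frame; 16 to 19 mm above the board's face at the start, 5 mm when fully down. Peg 18 mm across, flat top 13 mm across, in a dark steel collar 29 mm across and 4 mm high.
- blue1 (a joint): How far blue peg 1 is pushed down, m: 0 to 0.003 at the start (up), 0.014 at its firm lower stop, where its top is 1 mm above its collar. Slides straight down against a steady 4 N of friction and stays where it is left; no spring.
- blue2_top (a point): Top centre of blue peg 2, at x 35, y -62 mm in the board's frame; 16 to 19 mm above the board's face at the start, 5 mm when fully down. Peg 18 mm across, flat top 13 mm across, in a dark steel collar 29 mm across and 4 mm high.
- blue2 (a joint): How far blue peg 2 is pushed down, m: 0 to 0.003 at the start (up), 0.014 at its firm lower stop, where its top is 1 mm above its collar. Slides straight down against a steady 4 N of friction and stays where it is left; no spring.
- blue3_top (a point): Top centre of blue peg 3, at x 0, y 0 mm in the board's frame; 16 to 19 mm above the board's face at the start, 5 mm when fully down. Peg 18 mm across, flat top 13 mm across, in a dark steel collar 29 mm across and 4 mm high.
- blue3 (a joint): How far blue peg 3 is pushed down, m: 0 to 0.003 at the start (up), 0.014 at its firm lower stop, where its top is 1 mm above its collar. Slides straight down against a steady 4 N of friction and stays where it is left; no spring.
- blue4_top (a point): Top centre of blue peg 4, at x -35, y 62 mm in the board's frame; 16 to 19 mm above the board's face at the start, 5 mm when fully down. Peg 18 mm across, flat top 13 mm across, in a dark steel collar 29 mm across and 4 mm high.
- blue4 (a joint): How far blue peg 4 is pushed down, m: 0 to 0.003 at the start (up), 0.014 at its firm lower stop, where its top is 1 mm above its collar. Slides straight down against a steady 4 N of friction and stays where it is left; no spring.
- blue5_top (a point): Top centre of blue peg 5, at x 0, y 124 mm in the board's frame; 16 to 19 mm above the board's face at the start, 5 mm when fully down. Peg 18 mm across, flat top 13 mm across, in a dark steel collar 29 mm across and 4 mm high.
- blue5 (a joint): How far blue peg 5 is pushed down, m: 0 to 0.003 at the start (up), 0.014 at its firm lower stop, where its top is 1 mm above its collar. Slides straight down against a steady 4 N of friction and stays where it is left; no spring.
- orange1_top (a point): Top centre of orange peg 1, at x 105, y -115 mm in the board's frame; 16 to 19 mm above the board's face at the start, 5 mm when fully down. Peg 18 mm across, flat top 13 mm across, in a dark steel collar 29 mm across and 4 mm high.
- orange1 (a joint): How far orange peg 1 is pushed down, m: 0 to 0.003 at the start (up), 0.014 at its firm lower stop, where its top is 1 mm above its collar. Slides straight down against a steady 4 N of friction and stays where it is left; no spring. To be left up.
- orange2_top (a point): Top centre of orange peg 2, at x 98, y 0 mm in the board's frame; 16 to 19 mm above the board's face at the start, 5 mm when fully down. Peg 18 mm across, flat top 13 mm across, in a dark steel collar 29 mm across and 4 mm high.
- orange2 (a joint): How far orange peg 2 is pushed down, m: 0 to 0.003 at the start (up), 0.014 at its firm lower stop, where its top is 1 mm above its collar. Slides straight down against a steady 4 N of friction and stays where it is left; no spring. To be left up.
- orange3_top (a point): Top centre of orange peg 3, at x 72, y 105 mm in the board's frame; 16 to 19 mm above the board's face at the start, 5 mm when fully down. Peg 18 mm across, flat top 13 mm across, in a dark steel collar 29 mm across and 4 mm high.
- orange3 (a joint): How far orange peg 3 is pushed down, m: 0 to 0.003 at the start (up), 0.014 at its firm lower stop, where its top is 1 mm above its collar. Slides straight down against a steady 4 N of friction and stays where it is left; no spring. To be left up.
- housing_white: White connector housing 44 x 22 x 28 mm, loose on the board; leave it where it is. Origin: on its underside, at the centre.
- housing_green: Green connector housing 44 x 22 x 28 mm, loose on the board; leave it where it is. Origin: on its underside, at the centre.
- bobbin: Small red empty bobbin, 38 mm across, 36 mm high, standing loose on the board; leave it where it is. Origin: on its underside, at the centre.
- empty_spool: White empty spool, 90 mm across, 75 mm high, standing on the table to the left of the board; leave it where it is. Origin: on its underside, at the centre.
- jar: Clear jar with a yellow lid, 60 mm across, 85 mm high, on the table to the right of the board; leave it where it is. Origin: on its underside, at the centre.
- driver: Screwdriver lying on the table to the left of the board; leave it where it is. Origin: on its axis line, at the table.

How it is judged:
By the outcome, as a careful person would: the job done as asked, in the order asked, and still so for the second after the job is handed in, with the robot touching nothing.
It also fails if it takes over 51 s, if anything falls off the work surface, if the arm or the gripper's body presses on something with over 40 N, if the wrist force passes 120 N, or if a joint passes its speed limit or range.

## Working session

There is one attempt and no reset: what is moved stays moved. The work goes in short steps, Python scripts to look and compute and a tool call to move; the robot and the scene stay as the last step left them, time stands still between calls to the robot, and variables do not carry over. Pictures are saved under pics/ and viewed, and the job is handed in when it is done.

Besides the shell and the picture viewer there is one more tool, called after "Call:" by a JSON object that holds its "api" and its "payload". arm_command: Moves the arm, as the interface text tells. Its arguments: {"type":"object","properties":{"steps":{"type":"array"},"force":{"type":"number"}},"required":["steps"]}

```bash
mkdir -p pics; ls; python3 - <<'E'
from station import ctrl
import cv2,numpy as np
o=ctrl.get_obs()
for k in o: print(k,np.round(o[k],4) if not isinstance(o[k],str) else o[k])
import pickle
for n in ["top","scene"]:
    p=ctrl.get_image(n); cv2.imwrite(f"pics/{n}0.png",p["img"][:,:,::-1]); print(n,p["camera_matrix"],p["world_from_camera"],p.keys())
    pickle.dump(p,open(f"{n}0.pkl","wb"))
    for nm in ["blue1_top","orange1_top","start_plate","board","bobbin","housing_white","housing_green"]:
        print(nm,[(np.round(d["position"]),round(d["confidence"],2)) for d in ctrl.boxes_of(p,nm)])
E
```

```text
pics
t 0.0
q [-1.354   0.0534  1.6143  0.      1.476  -0.119 ]
dq [-0.0013 -0.001  -0.0002 -0.0001  0.0005  0.0021]
effort [ 2.00000e-04 -3.93683e+01 -3.70176e+01  1.00000e-04  7.20000e-03
  0.00000e+00]
tool_pos [ 0.2058 -0.5895  0.2301]
tool_rot [-0.3458  2.0415 -2.0372]
contact_force [-0.2464  0.5256 -0.329 ]
wrist_torque [-0.0057  0.0099 -0.0341]
opening 0.0855
top [[531.23946536   0.         316.89849639]
 [  0.         531.23946536 243.7646726 ]
 [  0.           0.           1.        ]] [[ 3.36983607e-02  9.75766371e-01 -2.16204557e-01  3.52192999e-01]
 [-9.99431396e-01  3.31477417e-02 -6.17354225e-03 -1.86138871e-02]
 [ 1.14275791e-03  2.16289661e-01  9.76328570e-01  1.20342392e+00]
 [ 0.00000000e+00  0.00000000e+00  0.00000000e+00  1.00000000e+00]] dict_keys(['img', 'camera_matrix', 'world_from_camera', 'shot'])
blue1_top [(array([248., 356.]), 0.56), (array([232., 249.]), 0.23)]
orange1_top [(array([205., 344.]), 0.64), (array([219., 111.]), 0.51)]
start_plate [(array([267., 229.]), 0.75), (array([277., 278.]), 0.32)]
board [(array([258., 300.]), 0.74)]
bobbin [(array([293., 311.]), 0.63)]
housing_white [(array([296., 365.]), 0.46), (array([266., 230.]), 0.44)]
housing_green [(array([311., 282.]), 0.59)]
scene [[503.53660994   0.         318.24845162]
 [  0.         503.53660994 246.56921665]
 [  0.           0.           1.        ]] [[ 0.79355855 -0.50490993  0.33960387  0.97506534]
 [ 0.60848178  0.65493496 -0.44811842 -0.54890369]
 [ 0.003841    0.56225097  0.82695773  1.04739805]
 [ 0.          0.          0.          1.        ]] dict_keys(['img', 'camera_matrix', 'world_from_camera', 'shot'])
blue1_top [(array([286., 307.]), 0.6)]
orange1_top [(array([224., 328.]), 0.15)]
start_plate [(array([200., 359.]), 0.44)]
board [(array([262., 329.]), 0.94)]
bobbin [(array([238., 300.]), 0.85)]
housing_white [(array([266., 268.]), 0.67), (array([211., 298.]), 0.53)]
housing_green [(array([210., 297.]), 0.71)]
```

View pics/top0.png

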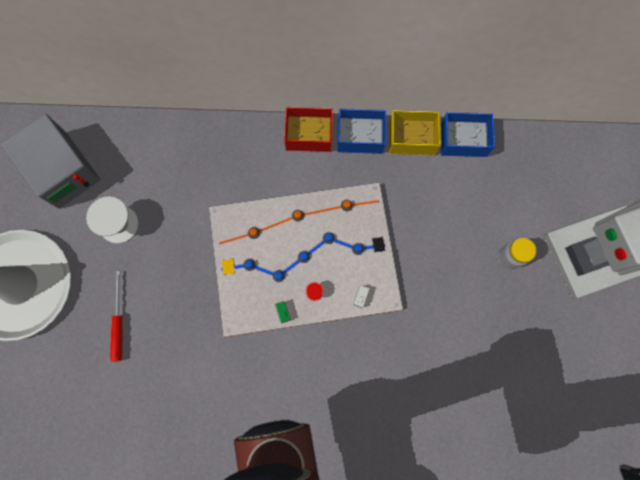

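View pics/scene0.png

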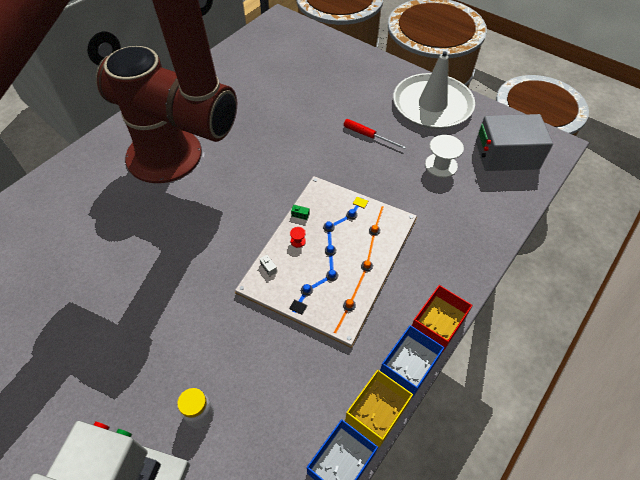

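```bash
python3 - <<'E'
import pickle,cv2
p=pickle.load(open("top0.pkl","rb"))["img"][150:360,190:430,::-1]
cv2.imwrite("pics/top0z.png",cv2.resize(p,None,fx=2.8,fy=2.8,interpolation=cv2.INTER_CUBIC))
p=pickle.load(open("scene0.pkl","rb"))["img"][160:370,200:460,::-1]
cv2.imwrite("pics/scene0z.png",cv2.resize(p,None,fx=2.8,fy=2.8,interpolation=cv2.INTER_CUBIC))
E
```

```text
(no output)
```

View pics/top0z.png

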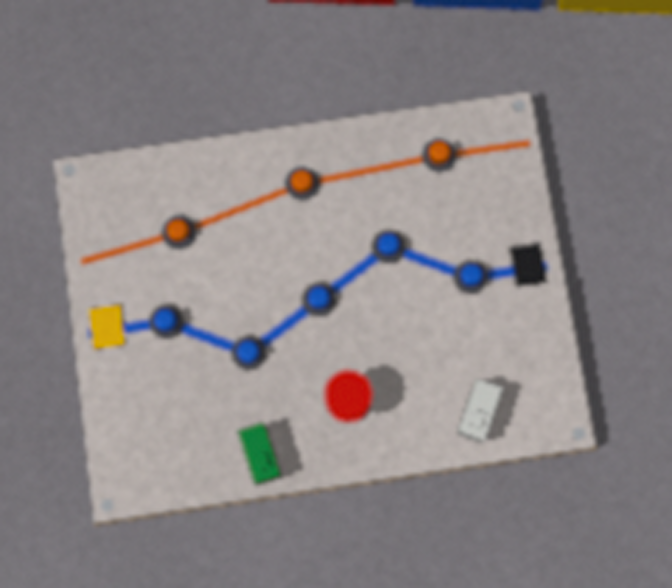

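View pics/scene0z.png

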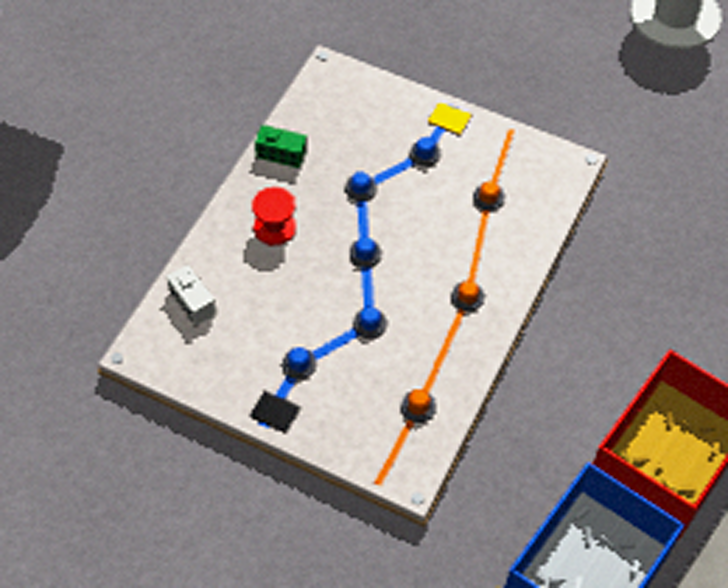

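The pictures show the yellow plate at the left (world +y) end, around top px (267,229), and the black plate at about (244,378). Orange is on the +x side. So the order is blue5, 4, 3, 2, 1. Next I fit the board pose.

```bash
cat > h.py <<'E'
import numpy as np,cv2
from scipy.optimize import least_squares
B={"b1":(0,-124),"b2":(35,-62),"b3":(0,0),"b4":(-35,62),"b5":(0,124),"o1":(105,-115),"o2":(98,0),"o3":(72,105)}
def proj(p,X):
    T=np.linalg.inv(p["world_from_camera"]); X=np.atleast_2d(X)
    c=X@T[:3,:3].T+T[:3,3]; c=c*[1,-1,-1]; K=p["camera_matrix"]
    u=c@K.T; return u[:,:2]/u[:,2:]
def bw(pose,P):
    P=np.atleast_2d(P).astype(float); c,s=np.cos(pose[2]),np.sin(pose[2])
    return np.c_[pose[0]+c*P[:,0]-s*P[:,1],pose[1]+s*P[:,0]+c*P[:,1],P[:,2]]
E
python3 - <<'E'
import pickle
from h import *
ps={n:pickle.load(open(n+"0.pkl","rb")) for n in ["top","scene"]}
def blobs(img,lo,hi,k):
    hsv=cv2.cvtColor(img,cv2.COLOR_RGB2HSV); m=cv2.inRange(hsv,lo,hi)
    s=4; m=cv2.resize(m,None,fx=s,fy=s,interpolation=cv2.INTER_LINEAR); m=(m>127).astype(np.uint8)
    m=cv2.morphologyEx(m,cv2.MORPH_OPEN,cv2.getStructuringElement(cv2.MORPH_ELLIPSE,(k,k)))
    n,l,st,ce=cv2.connectedComponentsWithStats(m)
    return [( (c+0.5)/s-0.5,a) for c,a in zip(ce[1:],st[1:,4])]
roi={"top":(185,150,420,350),"scene":(230,170,425,355)}
obs=[]
p0=np.array([0.40,0.015,0.1])
cand={}
for n,p in ps.items():
    x0,y0,x1,y1=roi[n]; im=p["img"][y0:y1,x0:x1]
    for c,lo,hi in [("b",(100,120,30),(130,255,255)),("o",(5,150,60),(18,255,255))]:
        r=blobs(im,lo,hi,21); cand[n,c]=np.array([q[0]+[x0,y0] for q in r]); print(n,c,[(np.round(q[0]+[x0,y0],1),q[1]) for q in r])
def near(pose):
    out=[]
    for n,p in ps.items():
        for k,(x,y) in B.items():
            u=proj(p,bw(pose,[[x/1e3,y/1e3,.034]]))[0]; C=cand[n,k[0]]
            if len(C)==0: continue
            d=C-u; i=np.argmin((d**2).sum(1)); out+=[(n,k,d[i])]
    return out
# initial from top
pose=p0
for R in (30,12,6,4):
    for it in range(3):
        f=lambda q:np.concatenate([d if np.hypot(*d)<200 else d*0 for n,k,d in near(q)])
        pose=least_squares(f,pose,loss='soft_l1').x
print(pose)
for n,k,d in near(pose): print(n,k,d.round(2))
for n,p in ps.items():
    im=p["img"][:,:,::-1].copy(); x0,y0,x1,y1=roi[n]
    im=cv2.resize(im[y0:y1,x0:x1],None,fx=3,fy=3,interpolation=cv2.INTER_CUBIC)
    pts=[[sx*.15,sy*.2,.022] for sx,sy in((1,1),(1,-1),(-1,-1),(-1,1))]
    u=((proj(p,bw(pose,pts))-[x0,y0]+.5)*3).round().astype(int)
    cv2.polylines(im,[u.reshape(-1,1,2)],True,(0,255,0),1)
    for k,(x,y) in B.items():
        u=((proj(p,bw(pose,[[x/1e3,y/1e3,.0395]]))[0]-[x0,y0]+.5)*3).round().astype(int); cv2.circle(im,tuple(u),2,(255,255,255),-1)
    cv2.imwrite(f"pics/fit_{n}.png",im)
E
```

```text
top b [(array([351. , 150.6]), np.int32(188)), (array([368.6, 151. ]), np.int32(1307)), (array([328.5, 236.9]), np.int32(808)), (array([358. , 247.7]), np.int32(872)), (array([303.5, 255.8]), np.int32(858)), (array([248.5, 263.8]), np.int32(868)), (array([278.3, 275.1]), np.int32(885))]
top o [(array([346.5, 204. ]), np.int32(739)), (array([297.5, 214.4]), np.int32(761)), (array([253.2, 231.9]), np.int32(739))]
scene b [(array([351.7, 212.4]), np.int32(707)), (array([328.3, 224.9]), np.int32(630)), (array([329.9, 248.3]), np.int32(779)), (array([331.8, 273.4]), np.int32(746)), (array([306.5, 288.1]), np.int32(883)), (array([415.1, 334.6]), np.int32(3522)), (array([390.9, 353.4]), np.int32(177))]
scene o [(array([374.2, 228.2]), np.int32(631)), (array([366.9, 263.8]), np.int32(667)), (array([349.1, 303.1]), np.int32(876))]
[0.58303154 0.01637531 0.18373716]
top b1 [-0.7   0.17]
top b2 [-0.58  0.35]
top b3 [-0.7   0.19]
top b4 [-0.6   0.16]
top b5 [-0.8   0.11]
top o1 [-0.7   0.22]
top o2 [-0.53  0.42]
top o3 [-0.52  0.33]
scene b1 [0.03 1.29]
scene b2 [-0.12  1.15]
scene b3 [-0.26  1.07]
scene b4 [-0.23  1.16]
scene b5 [0.12 0.88]
scene o1 [-0.23  0.98]
scene o2 [-0.16  1.06]
scene o3 [-0.29  1.06]
```

View pics/fit_top.png

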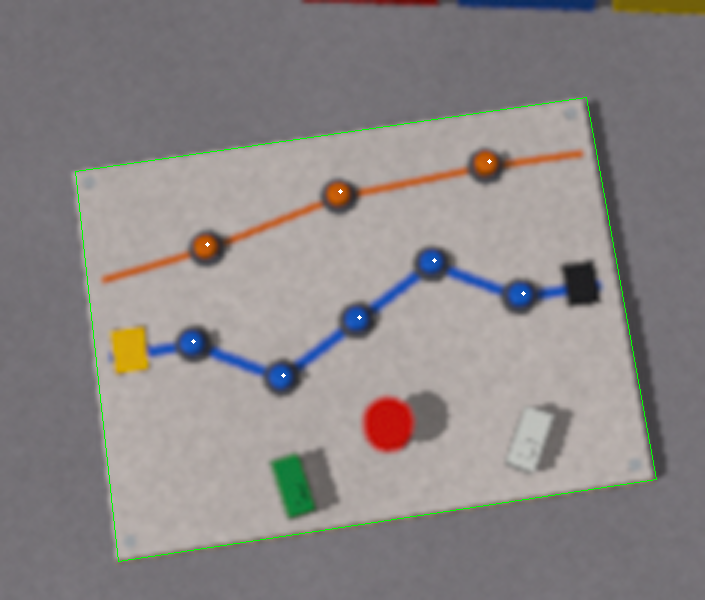

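View pics/fit_scene.png

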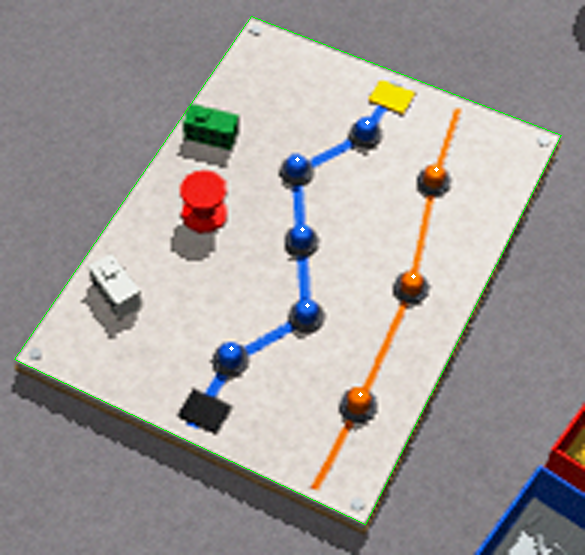

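Fit residuals are under about 2 mm in both cameras. Now a planning helper.

```bash
cat >> h.py <<'E'
from scipy.spatial.transform import Rotation as R
POSE=np.array([0.58303154,0.01637531,0.18373716])
W={k:bw(POSE,[[x/1e3,y/1e3,.022]])[0] for k,(x,y) in B.items()}
def shift(o,target):
    Rm=R.from_rotvec(o["tool_rot"]).as_matrix()
    return (Rm.T@(np.array(target)-np.array(o["tool_pos"])))
E
python3 - <<'E'
from h import *; from station import ctrl; import pickle
o=ctrl.get_obs(); Rm=R.from_rotvec(o["tool_rot"]).as_matrix(); print(Rm.round(4))
# correction making tool y = world -z keeping heading
z=Rm[:,2].copy(); z[2]=0; z/=np.linalg.norm(z); y=np.array([0,0,-1.]); x=np.cross(y,z); D=np.c_[x,y,z]
print("turn deg",np.degrees(R.from_matrix(Rm.T@D).as_rotvec()))
p=pickle.load(open("top0.pkl","rb"))
def bp(u,v,z):
    K=p["camera_matrix"]; d=np.array([(u-K[0,2])/K[0,0],-(v-K[1,2])/K[1,1],-1]); T=p["world_from_camera"]; d=T[:3,:3]@d; c=T[:3,3]; return c+d*(z-c[2])/d[2]
W["yel"]=bp(185+130/3-.5,150+350/3-.5,.025); W["blk"]=bp(185+581/3-.5,150+284/3-.5,.025)
c,s=np.cos(POSE[2]),np.sin(POSE[2])
for k in("yel","blk"):
    d=W[k][:2]-POSE[:2]; print(k,"board",(c*d[0]+s*d[1])*1e3,(-s*d[0]+c*d[1])*1e3)
for k in W: print(k,W[k].round(4))
print("to yel",shift(o,[*W["yel"][:2],.15]).round(4))
E
```

```text
[[-0.9442 -0.      0.3295]
 [-0.3295 -0.     -0.9442]
 [ 0.     -1.      0.    ]]
turn deg [-1.31246686e-03 -6.50052270e-09  5.67560983e-04]
yel board 3.432313857482362 173.34468719163291
blk board 2.8848537196470674 -170.07794794771843
b1 [ 0.6057 -0.1055  0.022 ]
b2 [ 0.6288 -0.0382  0.022 ]
b3 [0.583  0.0164 0.022 ]
b4 [0.5373 0.0709 0.022 ]
b5 [0.5604 0.1383 0.022 ]
o1 [ 0.7073 -0.0775  0.022 ]
o2 [0.6794 0.0343 0.022 ]
o3 [0.6346 0.1328 0.022 ]
yel [0.5547 0.1874 0.025 ]
blk [ 0.6169 -0.1503  0.025 ]
to yel [-0.5855  0.0813 -0.6192]
```

Call:
{"api": "arm_command", "payload": {"steps": [[[-0.585, 0.08, -0.62], [0, 0, 0], 0], [[-0.585, 0.08, -0.62], [0, 0, 0], 0], [[-0.585, 0.08, -0.62], [0, 0, 0], 0], [[-0.585, 0.08, -0.62], [0, 0, 0], 0], [[-0.585, 0.08, -0.62], [0, 0, 0], 0]]}}

```text
t: 1.3
tool_pos: [0.308, -0.3611, 0.2079]
tool_rot: [-0.344, 2.039, -2.04]
contact_force: [0.9, 0.1, 0.7]
opening: 0.0126
```

Call:
{"api": "arm_command", "payload": {"steps": [[[-0.414, 0.058, -0.437], [0, 0, 0], 0], [[-0.414, 0.058, -0.437], [0, 0, 0], 0], [[-0.414, 0.058, -0.437], [0, 0, 0], 0], [[-0.414, 0.058, -0.437], [0, 0, 0], 0], [[-0.414, 0.058, -0.437], [0, 0, 0], 0]]}}

```text
t: 1.8
tool_pos: [0.4102, -0.1341, 0.1843]
tool_rot: [-0.343, 2.038, -2.041]
contact_force: [1.1, -0.6, 0.0]
opening: -0.0002
```

```bash
python3 - <<'E'
from h import *; from station import ctrl
o=ctrl.get_obs(); print(o["tool_pos"],shift(o,[.5547,.1874,.15]))
E
```

```text
[ 0.4102122  -0.13408281  0.1842694 ] [-0.24202674  0.03416802 -0.25623802]
```

Call:
{"api": "arm_command", "payload": {"steps": [[[-0.242, 0.034, -0.256], [0, 0, 0], 0], [[-0.242, 0.034, -0.256], [0, 0, 0], 0], [[-0.242, 0.034, -0.256], [0, 0, 0], 0], [[-0.242, 0.034, -0.256], [0, 0, 0], 0], [[-0.242, 0.034, -0.256], [0, 0, 0], 0]]}}

```text
t: 2.3
tool_pos: [0.5123, 0.0933, 0.1604]
tool_rot: [-0.342, 2.036, -2.04]
contact_force: [1.0, -0.6, 0.6]
opening: 0.0003
```

```bash
python3 - <<'E'
from h import *; from station import ctrl
o=ctrl.get_obs(); print(o["tool_pos"],shift(o,[.5547,.1874,.12]))
E
```

```text
[0.51225671 0.09334795 0.16040522] [-0.07092512  0.04040795 -0.07494417]
```

Call:
{"api": "arm_command", "payload": {"steps": [[[-0.071, 0.04, -0.075], [0, 0, 0], 0], [[-0.071, 0.04, -0.075], [0, 0, 0], 0], [[-0.071, 0.04, -0.075], [0, 0, 0], 0], [[-0.071, 0.04, -0.075], [0, 0, 0], 0], [[-0.071, 0.04, -0.075], [0, 0, 0], 0]]}}

```text
t: 2.8
tool_pos: [0.5547, 0.1868, 0.1208]
tool_rot: [-0.342, 2.036, -2.041]
contact_force: [0.6, 0.3, 0.9]
opening: 0.0003
```

```bash
python3 - <<'E'
from h import *; from station import ctrl; import pickle
o=ctrl.get_obs(); print(o["tool_pos"],o["contact_force"])
for n in ["wrist","scene","top"]:
    p=ctrl.get_image(n); pickle.dump(p,open(n+"1.pkl","wb")); cv2.imwrite(f"pics/{n}1.png",p["img"][:,:,::-1])
p=pickle.load(open("scene1.pkl","rb"));print(proj(p,[o["tool_pos"]]))
p=pickle.load(open("top1.pkl","rb"));print(proj(p,[o["tool_pos"]]))
E
```

```text
[0.55470089 0.18678994 0.12075917] [0.61526126 0.29504349 0.93748687]
[[363.17154019 176.21540969]]
[[220.63704889 258.10995044]]
```

View pics/wrist1.png

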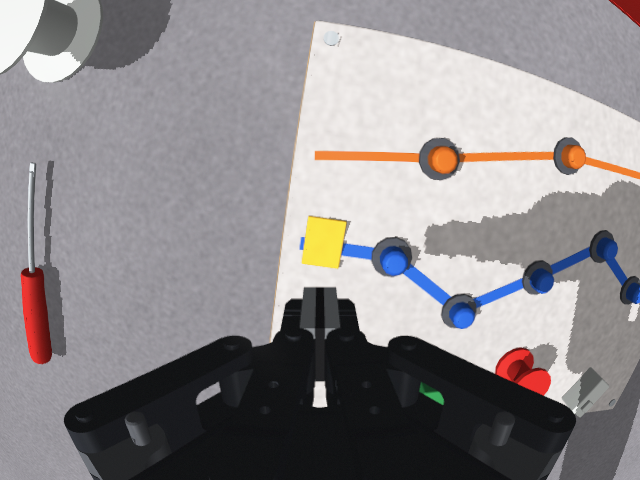

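View pics/scene1.png

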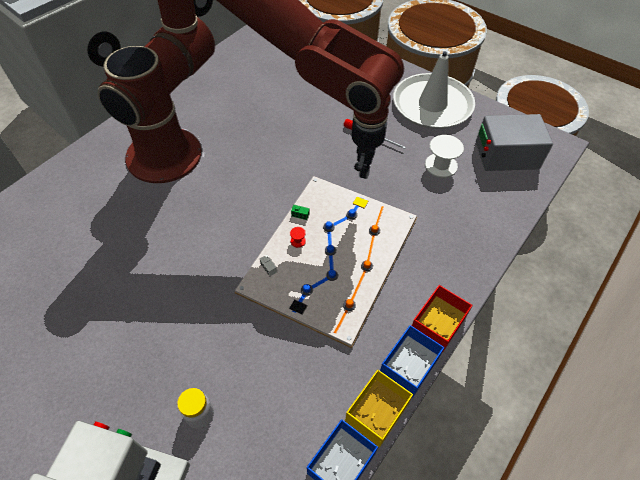

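The wrist view shows the shut fingertips at about (320,300) px, below the yellow plate (325,242), with blue5 at (393,258). I check the fit against this third camera.

```bash
cat >> h.py <<'E'
def projf(p,X):
    T=np.linalg.inv(p["world_from_camera"]); X=np.atleast_2d(X)
    c=X@T[:3,:3].T+T[:3,3]; c=c*[1,-1,-1]; K=p["camera_matrix"]
    r=np.hypot(c[:,0],c[:,1]); th=np.arctan2(r,c[:,2]); s=(th/r)[:,None]
    return c[:,:2]*s*[K[0,0],K[1,1]]+[K[0,2],K[1,2]]
E
python3 - <<'E'
from h import *; import pickle
p=pickle.load(open("wrist1.pkl","rb")); im=p["img"][:,:,::-1].copy()
def draw(pose,col):
    for x,y in B.values():
        t=np.linspace(0,6.3,40)
        ring=bw(pose,np.c_[x/1e3+.0145*np.cos(t),y/1e3+.0145*np.sin(t),0*t+.026])
        cv2.polylines(im,[projf(p,ring).round().astype(int).reshape(-1,1,2)],False,col,1)
        ring=bw(pose,np.c_[x/1e3+.0065*np.cos(t),y/1e3+.0065*np.sin(t),0*t+.0395])
        cv2.polylines(im,[projf(p,ring).round().astype(int).reshape(-1,1,2)],False,(255,255,255),1)
    cv2.polylines(im,[projf(p,bw(pose,[[.15,.2,.022],[.0,.2,.022]])).round().astype(int).reshape(-1,1,2)],False,col,1)
    pl=[[.013*a,.172+.017*b,.025] for a,b in((1,1),(1,-1),(-1,-1),(-1,1),(1,1))]
    cv2.polylines(im,[projf(p,bw(pose,pl)).round().astype(int).reshape(-1,1,2)],False,col,1)
draw(POSE,(0,255,0))
cv2.imwrite("pics/wfit.png",cv2.resize(im[130:340,290:640],None,fx=2.2,fy=2.2))
E
```

```text
(no output)
```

View pics/wfit.png

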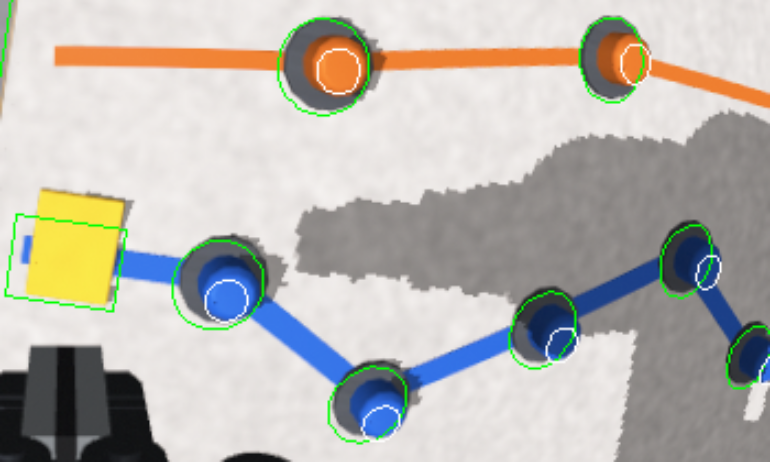

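Wrist agrees within about 2 mm (collars offset 4-5 zoomed px), with the peg-to-finger margin larger than that. I descend over the yellow plate, then go on to blue5.

Call:
{"api": "arm_command", "payload": {"steps": [[[0, 0.035, 0], [0, 0, 0], 0], [[0, 0.06, 0], [0, 0, 0], 0], [[0, 0.072, 0], [0, 0, 0], 0], [[0, 0.072, 0], [0, 0, 0], 0], [[0, 0.072, 0], [0, 0, 0], 0]]}}

```text
t: 3.45
tool_pos: [0.5562, 0.1858, 0.0508]
tool_rot: [-0.336, 2.036, -2.041]
contact_force: [0.1, 0.1, 1.2]
opening: 0.0
```

```bash
cat > s.py <<'E'
import sys
from h import *; from station import ctrl
o=ctrl.get_obs(); print(np.round(o["tool_pos"],4),np.round(o["contact_force"],2))
for k in sys.argv[2:]:
    t=W[k].copy(); t[0]+=.0005; t[2]=float(sys.argv[1]); print(k,shift(o,t).round(4))
E
python3 s.py .049 b5
```

```text
[0.5562 0.1858 0.0508] [0.08 0.09 1.15]
b5 [0.0111 0.0018 0.0464]
```

Call:
{"api": "arm_command", "payload": {"steps": [[[0.004, 0.001, 0.016], [0, 0, 0], 0], [[0.008, 0.002, 0.032], [0, 0, 0], 0], [[0.011, 0.002, 0.046], [0, 0, 0], 0], [[0.011, 0.002, 0.046], [0, 0, 0], 0], [[0.011, 0.002, 0.046], [0, 0, 0], 0]]}}

```text
t: 3.95
tool_pos: [0.561, 0.138, 0.0491]
tool_rot: [-0.334, 2.037, -2.041]
contact_force: [0.6, 0.2, 0.0]
opening: 0.0001
```

```bash
python3 s.py .049 b5; python3 - <<'E'
from h import *; from station import ctrl
for n,(a,b,c,d) in {"wrist":(130,340,200,550),"scene":(160,300,270,450)}.items():
    p=ctrl.get_image(n); cv2.imwrite(f"pics/{n}2.png",cv2.resize(p["img"][a:b,c:d,::-1],None,fx=2.2 if n=="wrist" else 4,fy=2.2 if n=="wrist" else 4))
E
```

```text
[0.561  0.138  0.0491] [0.63 0.2  0.02]
b5 [ 0.0001  0.0001 -0.0003]
```

View pics/wrist2.png

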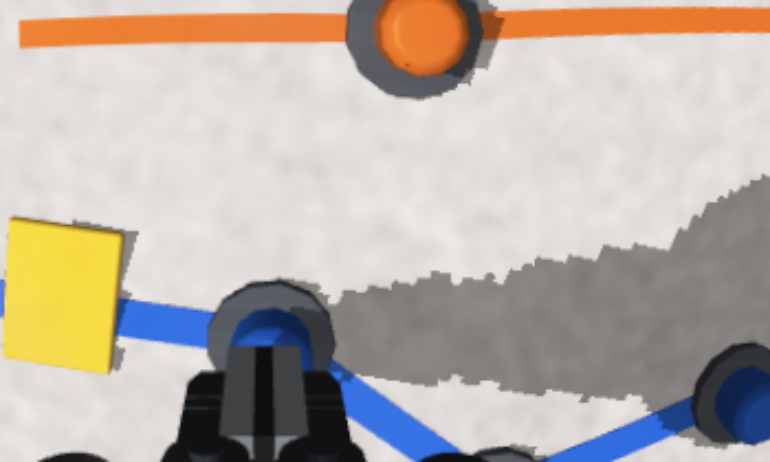

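View pics/scene2.png

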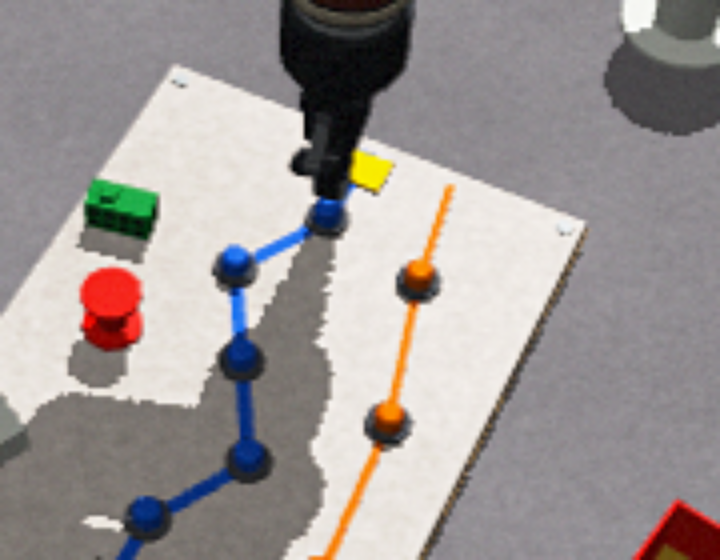

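```bash
python3 - <<'E'
from h import *; from station import ctrl
o=ctrl.get_obs(); p=ctrl.get_image("wrist"); Rm=R.from_rotvec(o["tool_rot"]).as_matrix(); t=o["tool_pos"]
z=lambda X:((projf(p,X)-[200,130])*2.2).round(0)
print("tcp",z(t)); 
for a in(-.011,.011):
    print(a,z(t+Rm@[a,0,-.01]),z(t+Rm@[a,0,.01]))
for h in(.038,.041): print("peg",h,z([*W["b5"][:2],h]),z([W["b5"][0]+.009,W["b5"][1],h-.003]))
t2=np.linspace(0,6.28,36)
print("collar top",z(W["b5"]+[.0145,0,.004]), z(W["b5"]+[0,.0145,.004]), z(W["b5"]+[0,-.0145,.004]))
im=p["img"][:,:,::-1].copy()
cv2.polylines(im,[projf(p,t+np.array([[a,0,b] for a,b in((-.011,-.01),(-.011,.01),(.011,.01),(.011,-.01))])@Rm.T).round().astype(int).reshape(-1,1,2)],True,(0,0,255),1)
for r,h,c in((.0145,.026,(0,255,0)),(.0065,.0395,(255,255,255))):
  ring=bw(POSE,np.c_[r*np.cos(t2),.124+r*np.sin(t2),0*t2+h]); cv2.polylines(im,[projf(p,ring).round().astype(int).reshape(-1,1,2)],True,c,1)
cv2.imwrite("pics/w3.png",cv2.resize(im[220:360,230:420],None,fx=4,fy=4))
E
```

```text
tcp [[262. 395.]]
-0.011 [[209. 343.]] [[315. 343.]]
0.011 [[212. 444.]] [[312. 444.]]
peg 0.038 [[263. 374.]] [[278. 330.]]
peg 0.041 [[263. 380.]] [[278. 336.]]
collar top [[285. 292.]] [[200. 331.]] [[325. 370.]]
```

View pics/w3.png

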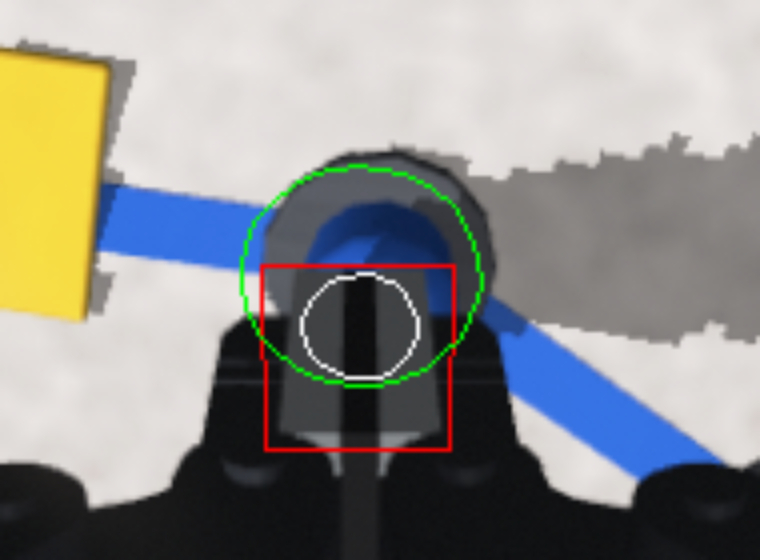

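The finger is over the peg. The wrist view shows the collar about 2 mm to the right and up of the model, so I correct by that and begin pressing slowly.

Call:
{"api": "arm_command", "payload": {"steps": [[[-0.0012, 0.003, 0.0016], [0, 0, 0], 0], [[-0.0012, 0.008, 0.0016], [0, 0, 0], 0], [[-0.0012, 0.012, 0.0016], [0, 0, 0], 0], [[-0.0012, 0.016, 0.0016], [0, 0, 0], 0], [[-0.0012, 0.019, 0.0016], [0, 0, 0], 0]]}}

```text
t: 4.6
tool_pos: [0.5627, 0.1381, 0.0299]
tool_rot: [-0.336, 2.037, -2.04]
contact_force: [-0.9, 0.4, 4.4]
opening: -0.0
```

Call:
{"api": "arm_command", "payload": {"steps": [[[0, 0.001, 0], [0, 0, 0], 0], [[0, 0.002, 0], [0, 0, 0], 0], [[0, 0.003, 0], [0, 0, 0], 0], [[0, 0.003, 0], [0, 0, 0], 0]]}}

```text
t: 5.0
tool_pos: [0.5627, 0.1381, 0.027]
tool_rot: [-0.336, 2.037, -2.04]
contact_force: [-0.9, 0.2, 4.6]
opening: 0.0002
```

Call:
{"api": "arm_command", "payload": {"steps": [[[0, 0.0005, 0], [0, 0, 0], 0], [[0, 0.001, 0], [0, 0, 0], 0]]}}

```text
t: 5.2
tool_pos: [0.5628, 0.1381, 0.0269]
tool_rot: [-0.337, 2.037, -2.04]
contact_force: [-4.0, -0.5, 11.0]
opening: -0.0002
```

Blue5 is at its stop: force rose to 11 N with no further motion at z = 0.0269, where 0.027 is expected. Next, lift to z ≈ 0.048 and follow the line to blue4.

```bash
sed -i 's/t\[0\]+=.0005/t[0]+=.0018; t[1]-=.0012/' s.py; python3 s.py .048 b5 b4
```

```text
[0.5628 0.1381 0.0269] [-4.01 -0.5  11.  ]
b5 [ 0.0008 -0.0211  0.0008]
b4 [ 0.0447 -0.0212  0.0569]
```

Call:
{"api": "arm_command", "payload": {"steps": [[[0.001, -0.012, 0.001], [0, 0, 0], 0], [[0.001, -0.022, 0.001], [0, 0, 0], 0], [[0.001, -0.022, 0.001], [0, 0, 0], 0], [[0.022, -0.022, 0.028], [0, 0, 0], 0], [[0.035, -0.022, 0.045], [0, 0, 0], 0]]}}

```text
t: 5.7
tool_pos: [0.5438, 0.0833, 0.0487]
tool_rot: [-0.338, 2.036, -2.04]
contact_force: [-0.3, -0.5, 0.4]
opening: 0.0001
```

```bash
python3 s.py .044 b4; python3 - <<'E'
from h import *; from station import ctrl
p=ctrl.get_image("wrist"); cv2.imwrite(f"pics/w4.png",cv2.resize(p["img"][130:340,200:550,::-1],None,fx=2.2,fy=2.2))
E
```

```text
[0.5438 0.0833 0.0487] [-0.32 -0.47  0.44]
b4 [0.0089 0.0047 0.0113]
```

View pics/w4.png

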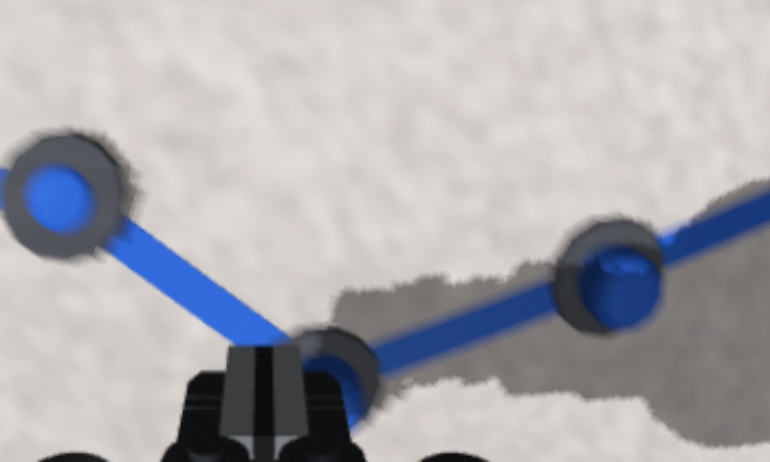

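Blue5 now sits level with its collar (zoomed px 60,198). I continue to blue4.

Call:
{"api": "arm_command", "payload": {"steps": [[[0.009, 0.001, 0.011], [0, 0, 0], 0], [[0.009, 0.001, 0.011], [0, 0, 0], 0], [[0.009, 0.001, 0.011], [0, 0, 0], 0]]}}

```text
t: 6.05
tool_pos: [0.5379, 0.0677, 0.0471]
tool_rot: [-0.337, 2.037, -2.043]
contact_force: [0.2, 1.3, -0.5]
opening: 0.0001
```

```bash
python3 s.py .027 b4
```

```text
[0.5379 0.0677 0.0471] [ 0.17  1.32 -0.48]
b4 [-0.0018  0.0201 -0.0016]
```

Call:
{"api": "arm_command", "payload": {"steps": [[[-0.002, 0.001, -0.002], [0, 0, 0], 0], [[-0.002, 0.005, -0.002], [0, 0, 0], 0], [[-0.002, 0.009, -0.002], [0, 0, 0], 0], [[-0.002, 0.013, -0.002], [0, 0, 0], 0], [[-0.002, 0.017, -0.002], [0, 0, 0], 0]]}}

```text
t: 6.55
tool_pos: [0.5395, 0.0708, 0.0302]
tool_rot: [-0.337, 2.038, -2.042]
contact_force: [-0.1, 2.3, 4.1]
opening: 0.0001
```

Call:
{"api": "arm_command", "payload": {"steps": [[[0, 0.001, 0], [0, 0, 0], 0], [[0, 0.002, 0], [0, 0, 0], 0], [[0, 0.003, 0], [0, 0, 0], 0], [[0, 0.003, 0], [0, 0, 0], 0]]}}

```text
t: 6.95
tool_pos: [0.5395, 0.0708, 0.0271]
tool_rot: [-0.337, 2.038, -2.042]
contact_force: [-0.1, 0.6, 1.8]
opening: -0.0001
```

Call:
{"api": "arm_command", "payload": {"steps": [[[0, 0.0005, 0], [0, 0, 0], 0], [[0, 0.001, 0], [0, 0, 0], 0]]}}

```text
t: 7.15
tool_pos: [0.5396, 0.0708, 0.0269]
tool_rot: [-0.337, 2.038, -2.042]
contact_force: [-4.2, 0.5, 10.6]
opening: 0.0
```

```bash
python3 s.py .049 b4 b3
```

```text
[0.5396 0.0708 0.0269] [-4.19  0.48 10.61]
b4 [ 0.0007 -0.0221  0.0009]
b3 [-0.0248 -0.0218  0.0674]
```

Blue4 is at its stop (10.6 N, z 0.0269). Next is blue3.

Call:
{"api": "arm_command", "payload": {"steps": [[[0.001, -0.012, 0.001], [0, 0, 0], 0], [[0.001, -0.022, 0.001], [0, 0, 0], 0], [[0.001, -0.022, 0.001], [0, 0, 0], 0], [[-0.012, -0.022, 0.034], [0, 0, 0], 0], [[-0.024, -0.022, 0.066], [0, 0, 0], 0]]}}

```text
t: 7.65
tool_pos: [0.5839, 0.016, 0.0492]
tool_rot: [-0.338, 2.037, -2.041]
contact_force: [0.6, -0.1, -0.2]
opening: -0.0001
```

Call:
{"api": "arm_command", "payload": {"steps": [[[0, 0, 0.008], [0, 0, 0], 0], [[0, 0, 0.008], [0, 0, 0], 0], [[0, 0, 0.008], [0, 0, 0], 0]]}}

```text
t: 7.95
tool_pos: [0.5856, 0.0089, 0.0487]
tool_rot: [-0.339, 2.038, -2.041]
contact_force: [-0.4, 0.6, -0.3]
opening: -0.0001
```

```bash
python3 s.py .027 b3;  python3 - <<'E'
from h import *; from station import ctrl
p=ctrl.get_image("wrist"); cv2.imwrite(f"pics/w5.png",cv2.resize(p["img"][130:340,200:550,::-1],None,fx=2.2,fy=2.2))
E
```

```text
[0.5856 0.0089 0.0487] [-0.4   0.56 -0.27]
b3 [-0.0012  0.0217 -0.0062]
```

View pics/w5.png

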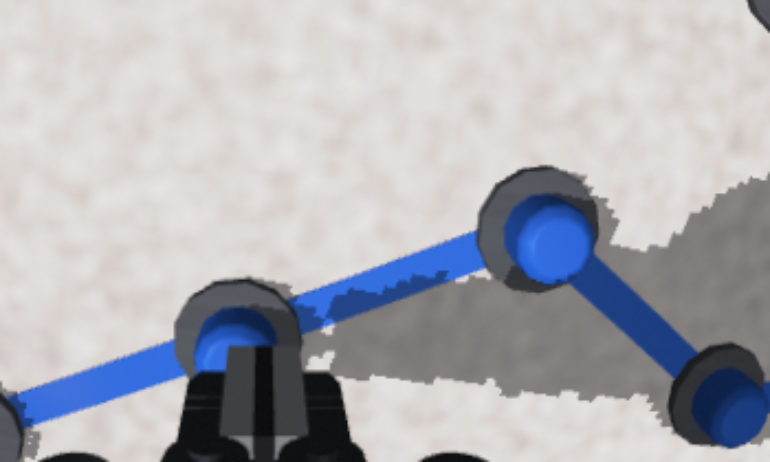

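My extra shift overshot by about 6 mm. The peg shows at (233,360), left of the finger's centre (264). I bring it back before pressing.

Call:
{"api": "arm_command", "payload": {"steps": [[[-0.001, 0, -0.006], [0, 0, 0], 0], [[-0.001, 0.002, -0.006], [0, 0, 0], 0], [[-0.001, 0.006, -0.006], [0, 0, 0], 0], [[-0.001, 0.01, -0.006], [0, 0, 0], 0], [[-0.001, 0.014, -0.006], [0, 0, 0], 0]]}}

```text
t: 8.5
tool_pos: [0.5844, 0.0155, 0.0347]
tool_rot: [-0.341, 2.038, -2.04]
contact_force: [-2.2, 1.4, 4.2]
opening: -0.0001
```

```bash
python3 s.py .027 b3
```

```text
[0.5844 0.0155 0.0347] [-2.17  1.36  4.25]
b3 [-0.0002  0.0077  0.0005]
```

Call:
{"api": "arm_command", "payload": {"steps": [[[0, 0.003, 0], [0, 0, 0], 0], [[0, 0.005, 0], [0, 0, 0], 0], [[0, 0.007, 0], [0, 0, 0], 0], [[0, 0.0075, 0], [0, 0, 0], 0], [[0, 0.0075, 0], [0, 0, 0], 0]]}}

```text
t: 9.0
tool_pos: [0.5844, 0.0156, 0.0271]
tool_rot: [-0.341, 2.039, -2.04]
contact_force: [-1.0, 1.5, 2.3]
opening: -0.0001
```

Call:
{"api": "arm_command", "payload": {"steps": [[[0, 0.0005, 0], [0, 0, 0], 0], [[0, 0.001, 0], [0, 0, 0], 0]]}}

```text
t: 9.2
tool_pos: [0.5845, 0.0156, 0.0269]
tool_rot: [-0.341, 2.039, -2.04]
contact_force: [-4.7, 1.4, 10.8]
opening: 0.0002
```

```bash
python3 s.py .049 b3 b2
```

```text
[0.5845 0.0156 0.0269] [-4.72  1.36 10.79]
b3 [-0.0003 -0.0221  0.0005]
b2 [-0.0256 -0.0219  0.067 ]
```

Blue3 is at its stop. Next is blue2.

Call:
{"api": "arm_command", "payload": {"steps": [[[0, -0.012, 0], [0, 0, 0], 0], [[0, -0.022, 0], [0, 0, 0], 0], [[0, -0.022, 0], [0, 0, 0], 0], [[-0.013, -0.022, 0.034], [0, 0, 0], 0], [[-0.025, -0.022, 0.066], [0, 0, 0], 0]]}}

```text
t: 9.7
tool_pos: [0.6301, -0.0388, 0.0492]
tool_rot: [-0.342, 2.037, -2.04]
contact_force: [0.1, 0.7, 0.5]
opening: 0.0001
```

```bash
python3 s.py .049 b2
```

```text
[ 0.6301 -0.0388  0.0492] [0.14 0.72 0.46]
b2 [-0.0003  0.0002  0.0007]
```

Call:
{"api": "arm_command", "payload": {"steps": [[[0, 0.003, 0], [0, 0, 0], 0], [[0, 0.007, 0], [0, 0, 0], 0], [[0, 0.011, 0], [0, 0, 0], 0], [[0, 0.015, 0], [0, 0, 0], 0], [[0, 0.019, 0], [0, 0, 0], 0]]}}

```text
t: 10.2
tool_pos: [0.6295, -0.0385, 0.0302]
tool_rot: [-0.344, 2.037, -2.04]
contact_force: [-3.4, -2.0, 4.3]
opening: 0.0004
```

Call:
{"api": "arm_command", "payload": {"steps": [[[0, 0.001, 0], [0, 0, 0], 0], [[0, 0.002, 0], [0, 0, 0], 0], [[0, 0.003, 0], [0, 0, 0], 0], [[0, 0.003, 0], [0, 0, 0], 0]]}}

```text
t: 10.6
tool_pos: [0.6295, -0.0384, 0.0271]
tool_rot: [-0.344, 2.037, -2.04]
contact_force: [-1.6, -1.9, 3.8]
opening: -0.0
```

Call:
{"api": "arm_command", "payload": {"steps": [[[0, 0.0005, 0], [0, 0, 0], 0], [[0, 0.001, 0], [0, 0, 0], 0]]}}

```text
t: 10.8
tool_pos: [0.6296, -0.0385, 0.027]
tool_rot: [-0.344, 2.037, -2.04]
contact_force: [-3.4, -1.4, 10.6]
opening: -0.0003
```

```bash
python3 s.py .049 b2 b1
```

```text
[ 0.6296 -0.0385  0.027 ] [-3.4  -1.37 10.56]
b2 [-0.0006 -0.022   0.0012]
b1 [ 0.0434 -0.022   0.0572]
```

Blue2 is at its stop. Next is blue1.

Call:
{"api": "arm_command", "payload": {"steps": [[[0, -0.012, 0.001], [0, 0, 0], 0], [[0, -0.022, 0.001], [0, 0, 0], 0], [[0, -0.022, 0.001], [0, 0, 0], 0], [[0.022, -0.022, 0.029], [0, 0, 0], 0], [[0.043, -0.022, 0.057], [0, 0, 0], 0]]}}

```text
t: 11.3
tool_pos: [0.6077, -0.1063, 0.049]
tool_rot: [-0.346, 2.036, -2.038]
contact_force: [0.7, -0.3, 0.2]
opening: 0.0001
```

```bash
python3 s.py .049 b1;  python3 - <<'E'
from h import *; from station import ctrl
p=ctrl.get_image("wrist"); cv2.imwrite(f"pics/w6.png",cv2.resize(p["img"][130:340,200:550,::-1],None,fx=2.2,fy=2.2))
E
```

```text
[ 0.6077 -0.1063  0.049 ] [ 0.75 -0.26  0.18]
b1 [0.0003 0.     0.0004]
```

View pics/w6.png

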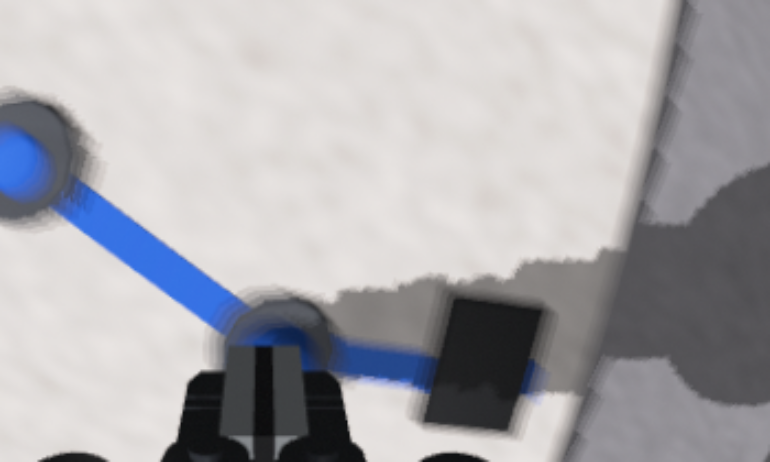

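Call:
{"api": "arm_command", "payload": {"steps": [[[0, 0.003, 0.001], [0, 0, 0], 0], [[0, 0.007, 0.001], [0, 0, 0], 0], [[0, 0.011, 0.001], [0, 0, 0], 0], [[0, 0.015, 0.001], [0, 0, 0], 0], [[0, 0.019, 0.001], [0, 0, 0], 0]]}}

```text
t: 11.85
tool_pos: [0.6067, -0.1117, 0.0298]
tool_rot: [-0.346, 2.035, -2.044]
contact_force: [-1.2, -0.5, 5.0]
opening: 0.0001
```

Call:
{"api": "arm_command", "payload": {"steps": [[[0, 0.001, 0], [0, 0, 0], 0], [[0, 0.002, 0], [0, 0, 0], 0], [[0, 0.003, 0], [0, 0, 0], 0], [[0, 0.003, 0], [0, 0, 0], 0]]}}

```text
t: 12.25
tool_pos: [0.6067, -0.1116, 0.027]
tool_rot: [-0.346, 2.035, -2.044]
contact_force: [-2.9, -0.7, 4.5]
opening: 0.0003
```

Call:
{"api": "arm_command", "payload": {"steps": [[[0, 0.0005, 0], [0, 0, 0], 0], [[0, 0.001, 0], [0, 0, 0], 0]]}}

```text
t: 12.45
tool_pos: [0.6068, -0.1116, 0.0269]
tool_rot: [-0.346, 2.036, -2.044]
contact_force: [-5.5, -1.4, 9.8]
opening: -0.0003
```

```bash
sed -i '/^from h/a W["blk"]=np.array([.6169,-.1503,.022])' s.py; python3 s.py .050 b1 blk
```

```text
[ 0.6068 -0.1116  0.0269] [-5.53 -1.44  9.83]
b1 [-0.0022 -0.0231 -0.0043]
blk [ 0.002  -0.0229  0.0416]
```

Blue1 is at its stop, though the contact was about 4 mm off-centre. Now lift and trace on to the black plate.

Call:
{"api": "arm_command", "payload": {"steps": [[[0, -0.012, 0], [0, 0, 0], 0], [[0, -0.023, 0], [0, 0, 0], 0], [[0, -0.023, 0], [0, 0, 0], 0], [[0.001, -0.023, 0.02], [0, 0, 0], 0], [[0.002, -0.023, 0.041], [0, 0, 0], 0]]}}

```text
t: 12.95
tool_pos: [0.6186, -0.1517, 0.0498]
tool_rot: [-0.347, 2.035, -2.043]
contact_force: [0.0, -0.4, 0.3]
opening: -0.0002
```

Call:
{"api": "arm_command", "payload": {"steps": [[[0, 0, 0], [0, 0, 0], 0], [[0, 0, 0], [0, 0, 0], 0]]}}

```text
t: 13.15
tool_pos: [0.6186, -0.153, 0.0493]
tool_rot: [-0.346, 2.037, -2.044]
contact_force: [0.5, -0.6, -0.5]
opening: -0.0002
```

```bash
python3 s.py .050 blk;  python3 - <<'E'
from h import *; from station import ctrl
p=ctrl.get_image("wrist"); cv2.imwrite(f"pics/w7.png",p["img"][:,:,::-1])
E
```

```text
[ 0.6186 -0.153   0.0493] [ 0.53 -0.6  -0.48]
blk [-0.0006 -0.0007 -0.0014]
```

View pics/w7.png

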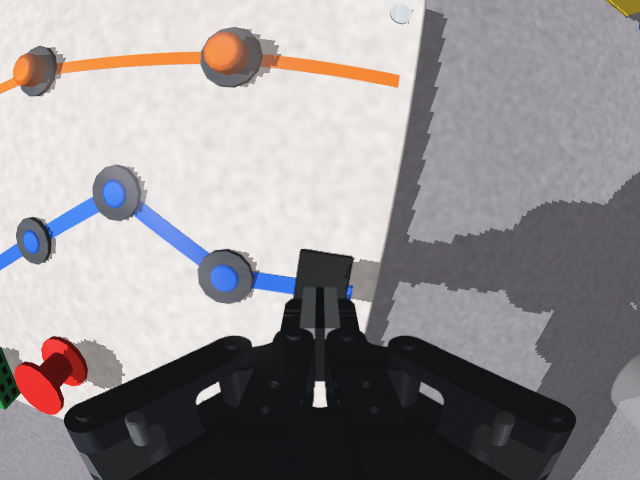

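Pegs 1, 2 and 3 look down at (224,277), (116,192) and (32,241), and the fingertips are over the black plate. I raise clear and check everything.

Call:
{"api": "arm_command", "payload": {"steps": [[[0, -0.04, 0], [0, 0, 0], 0], [[0, -0.08, 0], [0, 0, 0], 0], [[0, -0.12, 0], [0, 0, 0], 0], [[0, -0.16, 0], [0, 0, 0], 0], [[0, -0.16, 0], [0, 0, 0], 0]]}}

```text
t: 13.7
tool_pos: [0.622, -0.1526, 0.2175]
tool_rot: [-0.335, 2.025, -2.045]
contact_force: [-0.1, -0.5, 0.9]
opening: 0.0
```

Call:
{"api": "arm_command", "payload": {"steps": [[[0.13, 0, 0.2], [0, 0, 0], 0], [[0.13, 0, 0.2], [0, 0, 0], 0], [[0.13, 0, 0.2], [0, 0, 0], 0], [[0.13, 0, 0.2], [0, 0, 0], 0], [[0.13, 0, 0.2], [0, 0, 0], 0]]}}

```text
t: 14.2
tool_pos: [0.564, -0.3863, 0.2176]
tool_rot: [-0.335, 2.027, -2.045]
contact_force: [0.2, 1.0, 0.2]
opening: 0.0001
```

Call:
{"api": "arm_command", "payload": {"steps": [[[0, 0, 0], [0, 0, 0], 0], [[0, 0, 0], [0, 0, 0], 0], [[0, 0, 0], [0, 0, 0], 0]]}}

```text
t: 14.5
tool_pos: [0.5641, -0.3849, 0.2166]
tool_rot: [-0.337, 2.028, -2.043]
contact_force: [0.3, 0.3, -0.1]
opening: -0.0002
```

```bash
python3 - <<'E'
from h import *; from station import ctrl
import pickle
for n,(x0,y0,x1,y1) in {"top":(185,150,420,350),"scene":(230,170,425,355)}.items():
    p=ctrl.get_image(n); q=pickle.load(open(n+"0.pkl","rb"))["img"]
    a=p["img"][y0:y1,x0:x1,::-1]; b=q[y0:y1,x0:x1,::-1]
    im=np.hstack([cv2.resize(v,None,fx=1.7*235/(x1-x0),fy=1.7*235/(x1-x0),interpolation=cv2.INTER_CUBIC) for v in(a,b)]); cv2.imwrite(f"pics/{n}9.png",im)
p=ctrl.get_image("wrist"); cv2.imwrite("pics/w9.png",p["img"][:,:,::-1])
E
```

```text
(no output)
```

View pics/top9.png

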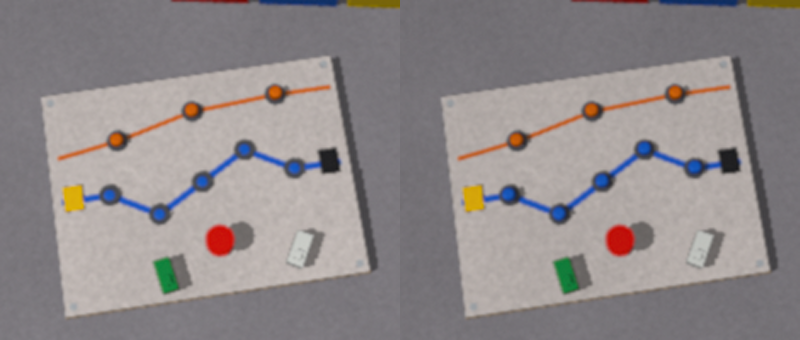

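View pics/scene9.png

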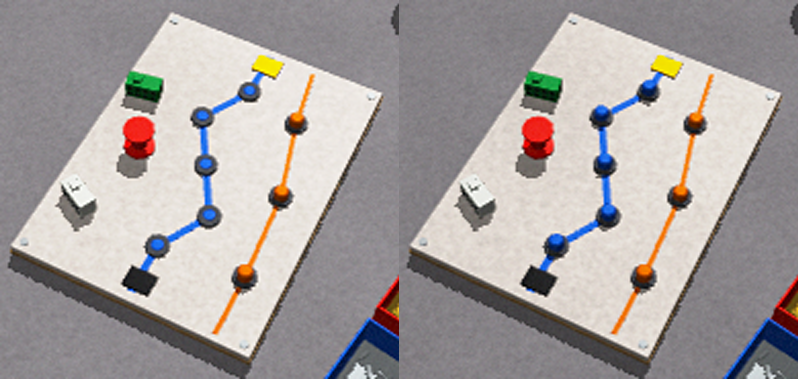

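View pics/w9.png

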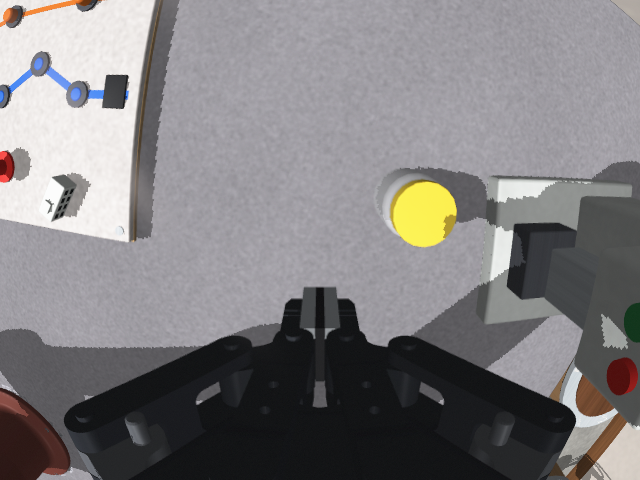

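In the before/after views all five blue pegs are now down, the three orange pegs are still up, and the housings and bobbin have not moved. The robot is clear of everything, so I hand in.

```bash
python3 - <<'E'
from station import ctrl
print(ctrl.finish_job())
E
```

```text
the job is handed in; nothing more can be done
None
```

The job is done and handed in at about 14.7 s of the 51 s allowed; no verdict was reported. With the gripper shut, I started over the yellow plate and pressed blue 5, 4, 3, 2 and 1 in that order. I then traced on to the black plate and lifted clear.

**Pegs at their stops:** each peg ended at tip height 0.0269–0.0270 m (0.027 expected), with the force rising to 10–11 N and no further motion. Between pegs the tip stayed 25–30 mm above the board's face.

**Final views:** compared with the first top and scene pictures, all five blue pegs are flush and the three orange pegs are still up. The housings and bobbin had not visibly moved. I did not compare the table items before and after, except that the jar looked undisturbed in the last wrist view. The arm passed well clear of the others.

**Imperfections:**
- The cameras disagreed by about 2 mm on the board's pose, so I shifted the peg targets by that much.
- I overshot blue3 by about 6 mm while still above it and corrected before pressing.
- The push on blue1 was about 4 mm off-centre, but it still reached its stop.

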